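Find and seat the rocking specimen-box cover

ROBOT

A 6-joint arm with a two-finger parallel gripper is mounted at the origin on the work surface. World frame = base frame: x ahead of the robot, y to its left, z up, the work surface at z = 0. Lengths are in m, angles in rad, forces in N, time in s.
With the tool pointing down it reaches from about 0.35 to 0.975 m from the base axis. Payload 4.9 kg.
Tool frame: the origin (TCP) lies midway between the tips of the shut fingers; the grasp point (between the pads) lies 19 mm behind it; z points along the fingers, y is the direction in which the jaws open and shut (so a half turn about z gives the same grasp; the last joint's range is limited). The gripper opens to 85 mm and grips with 20 to 120 N. Pads are 22 mm wide; open, the fingers measure 114 mm over their backs; the gripper's body (76 mm by 85 mm) begins 54 mm behind the grasp point. The pads swing forward as they close: fully open they stand 13 mm farther back than shut.
Start: joints at [1.095, 0.053, 1.613, -0, 1.476, -0.119], TCP at [0.218, 0.586, 0.231] pointing down, gripper open.
Joint ranges: [-3.01, 3.01], [-1.01, 2.22], [0.06, 2.58], [-1.02, 4.17], [0.09, 2.62], [-3.14, 3.14]. Speed limits (rad/s): [2.57, 2.57, 3.14, 3.14, 3.14, 3.14].

INTERFACE

Orientations are given as a unit quaternion [w, x, y, z].
In Python, from plant import state, grab_frame, camera_params, job_done, boxes_of gives the robot as it stands.
- The arm moves only by the tool step_arm, never from a script. Its argument "steps" is a list of rows, each a list of 4 numbers: the shift along the tool's x, y, z in mm, then the turn about the tool's z in degrees. A call has 1 to 8 rows; each row shifts and turns the pose as measured when the row begins, along the tool's axes as they then stand; what a row does not reach is not made up. A row lasts 1/10 s, in which the tool goes at most 50 mm and 8.59 degrees, less where a joint would pass 70% of its speed; a pose out of reach is approached as far as the arm can. A call is refused whole if a number of a shift passes 50 or a number of a turn 8.59, either way. A call with a gripper value outside its range is refused whole. "claw" is the opening in per cent of the stroke, from 0 (shut) to 100 (fully open), set as the call begins (left out, the last holds). The fingers move at their own pace and stop on an object; the grip force is fixed at half the most. Time passes only in rows, so rows that do not move let the fingers close. It gives the time, the measured TCP pose, the force and the opening at its end, in the units of the state.
- state(): the state, without advancing time (a new reading comes with each control period).
- grab_frame(name): name is "side" or "top"; returns (picture, depth): 384x512x3 uint8, red, green, blue; 384x512 float32, m along the optical axis (not along the pixel's ray), 0 where there is no reading.
- camera_params(name): a dict with "mtx" (3x3 intrinsics, pixels), "k1" (the pictures are not rectified: a ray, as slopes to the right and down, at radius r is drawn at 1 + k1 r^2 times it, then the intrinsics apply), "extrinsics" (4x4, takes a point from camera to world coordinates). Camera axes: x right, y down, z forward; pixel columns grow to the right and rows downward; lengths in m; the calibration is good to about 2 mm. A picture is of the moment at which its call begins. camera_params takes no time and is no camera call.
- job_done(): hands the job in, once; it reports no verdict.
Trained networks look in the newest picture that a camera, given by its name, has taken for a name from the list of things; names that differ only in an ending like _2 or _b are one class to them, and where a whole thing is asked for, a point or a joint stands for the part that bears it (a point fixed in the world has none). Each returns a list of dicts, best first, with "p" (0 to 1); they miss things now and then, are a little off and sometimes report something else, mostly with a low value. They report only what shows in the picture. A call takes as long as a camera call. They do not tell look-alikes from the thing itself.
- boxes_of(camera, label): "box" ([left, top, width, height] in pixels, round what is visible of it).
The state is a dict: "time": time; "joint_pos": joint angles; "joint_vel": joint speeds; "joint_efforts": joint torques, N m; "tool_pos": TCP position; "tool_rot": TCP orientation; "contact_force": force on the tool from outside, world axes, zero at the start; "ft_torque": the same for the moment, N m; "gripper_width": opening from 0.0 (shut) to 1.0 (fully open).
Only numpy, scipy, OpenCV 4.12 (cv2) and the standard library are available. Lean on these libraries where they do the work, as an engineer would, in place of code of your own. Each camera call takes 0.05 s, during which the arm holds its last target. There are 200 camera calls.

TASK

One of the four identical white covers in the specimen tray is not seated and rocks when pressed near an edge: with the fingertips press lightly near an edge of one cover after another until you find it. Then press that cover firmly down on its middle until it lies level and fully home on its box, and finish while still holding it pressed down with the fingertips. Do not pick up anything or drag the covers off their boxes, and leave the bottle, brush and sherd alone.

Things in the scene. Friction and masses are not known exactly. Their poses are not given: they have to be found in the camera images.
- tray: wooden tray lined with grey foam, 280 x 280 mm, rim 42 mm high, fixed to the table. Origin: centre of its underside, on the table; z up, x and y along its sides. Four open grey boxes (82 x 82 mm outside, walls 5 mm) are fixed in the foam, centred at x = +-55, y = +-55 mm in this frame, each under one loose cover that lies square to the tray
- cover_a: white plastic cover, a plate 86 x 86 x 6 mm of about 90 g with a blank paper label in the middle of its top and four 10 mm locating feet below. Origin: centre of the plate's underside, z up, x and y along its edges. At the start all four covers are level with undersides 56 mm and tops 62 mm above the table. Any of the four may be the loose one, on any box; only pressing shows it
- cover_b: cover identical to cover_a. Of the four, whichever three are seated lie on their box's rim and stay firm wherever pressed within 40 mm of the middle along x and y (the boxes' outer wall faces; the plates overhang by 2 mm). The boxes stand at different depths, so height tells nothing
- cover_c: cover identical to cover_a. Whichever of the four is loose stands level on a stud 16 mm across under its middle, 6 mm above its box's rim. Pressed near an edge with under 1 N it rocks: that side dips until it meets the rim (tilt about 0.18 rad; a fingertip pressed 34 mm from the middle goes 3 to 4 mm lower than on a seated cover); released, it drops back level within 1 s
- cover_d: cover identical to cover_a. Whichever of the four is loose resists a push on its middle up to about 9 N; then its stud slides down and stays down. 12 to 20 N on the middle takes it the full 6 mm down onto its box's rim, 6 mm lower than the other covers
- glue: bystander: small white adhesive bottle with a red cap, standing, 36 mm across, 85 mm tall, origin under its centre
- brush: bystander: brush about 170 mm long, lying on the table along its x axis
- sherd: bystander: curved terracotta sherd, about 80 x 50 x 16 mm, lying on the table, origin under its middle
There are look-alikes about, which are no part of the job. Leave any green or yellow look-alike of the cover_d alone.

How it is judged:
By the outcome, as a careful person would: the job done as asked, in the order asked, and still so for the second after the job is handed in, while the arm keeps its last pose, push and grip.
It also fails if it takes over 51 s, if anything falls off the work surface, if the arm or the gripper's body presses on something with over 40 N, if the wrist force passes 120 N, or if a joint passes its speed limit or range.

## Working session

There is one attempt and no reset: what is moved stays moved. The work goes in short steps, Python scripts to look and compute and a tool call to move; the robot and the scene stay as the last step left them, time stands still between calls to the robot, and variables do not carry over. Pictures are saved under pics/ and viewed, about 8 in all and at most 12, crops included, and the job is handed in when it is done.

Besides the shell and the picture viewer there is one more tool, called as name([rows], argument=value, ...), one row to a line, values as JSON. step_arm: Moves the arm, as the interface text tells. Its arguments: {"type":"object","properties":{"steps":{"type":"array"},"claw":{"type":"number"}},"required":["steps"]}

```bash
mkdir -p pics
cat > h.py <<'E'
import numpy as np,cv2
from plant import *
def world(cam,d,pts):
    p=camera_params(cam);K=np.array(p["mtx"]);k=p["k1"];T=np.array(p["extrinsics"]);out=[]
    for u,v in pts:
        q=np.array([(u-K[0,2])/K[0,0],(v-K[1,2])/K[1,1]]);s=q.copy()
        for _ in range(20): s=q/(1+k*(s@s))
        w=d[max(0,int(v)-1):int(v)+2,max(0,int(u)-1):int(u)+2];w=w[w>0];z=np.median(w) if len(w) else np.nan
        out.append((T@np.array([s[0]*z,s[1]*z,z,1]))[:3])
    return np.array(out)
E
python3 - <<'E'
from h import *
for c in ("top","side"):
    im,d=grab_frame(c); cv2.imwrite(f"pics/{c}0.png",im[:,:,::-1]); np.save(f"pics/{c}0.npy",d)
    for l in ("cover_a","tray"):
        for b in boxes_of(c,l):
            x,y,w,h=b["box"]; print(c,l,round(b["p"],2),np.round(b["box"]),world(c,d,[(x+w/2,y+h/2)]).round(3))
s=state();print(s)
E
```

```text
top cover_a 0.94 [250. 163.  47.  46.] [[0.553 0.014 0.061]]
top cover_a 0.9 [112. 130.  37.  37.] [[0.655 0.349 0.015]]
top cover_a 0.79 [189. 130.  45.  44.] [[0.632 0.152 0.061]]
top cover_a 0.78 [202. 174.  49.  48.] [[0.528 0.121 0.061]]
top cover_a 0.68 [ 97. 246.  40.  42.] [[0.376 0.379 0.016]]
top cover_a 0.63 [240. 118.  42.  44.] [[0.659 0.04  0.061]]
top cover_a 0.57 [172. 277.  42.  42.] [[0.303 0.203 0.015]]
top tray 0.92 [168. 101. 149. 144.] [[0.587 0.083 0.035]]
side cover_a 0.97 [100. 160.  45.  29.] [[0.364 0.369 0.017]]
side cover_a 0.88 [111. 206.  38.  39.] [[0.293 0.201 0.016]]
side cover_a 0.87 [198. 121.  41.  26.] [[0.654 0.343 0.016]]
side cover_a 0.84 [205. 168.  49.  31.] [[0.52  0.117 0.063]]
side cover_a 0.81 [269. 155.  52.  32.] [[0.665 0.046 0.061]]
side cover_a 0.75 [236. 144.  43.  29.] [[0.628 0.141 0.061]]
side cover_a 0.59 [247. 181.  52.  41.] [[0.552 0.005 0.062]]
side tray 0.66 [182. 136. 161. 118.] [[0.552 0.039 0.06 ]]
{'time': 0.3, 'joint_pos': array([ 1.09498535e+00,  5.29552525e-02,  1.61337759e+00, -1.77900333e-05,
        1.47599167e+00, -1.19028817e-01]), 'joint_vel': array([ 1.37783855e-03, -1.61396460e-03, -4.06583022e-03,  4.99859208e-06,
        1.09618052e-03, -1.49933170e-05]), 'joint_efforts': array([ 7.03221485e-05, -3.93101192e+01, -3.69756496e+01, -1.20991858e-04,
        3.94233561e-03,  3.61100069e-05]), 'tool_pos': array([0.21820584, 0.58543253, 0.23085963]), 'tool_rot': array([-9.87712947e-05,  1.77445570e-01,  9.84130548e-01, -3.52458784e-04]), 'contact_force': array([-0.87259615, -0.21991011, -0.17087987]), 'ft_torque': array([0.02549899, 0.01259172, 0.03713502]), 'gripper_width': 1.0016454741208582}
```

View pics/top0.png

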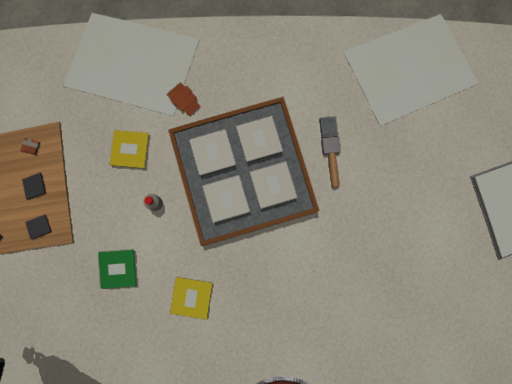

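View pics/side0.png

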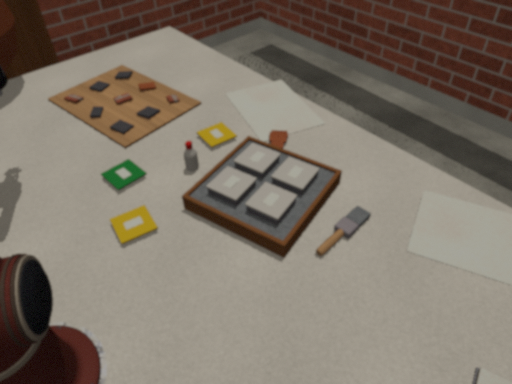

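The four white covers in the top view are at about (213,152), (259,139), (227,199) and (274,185). The yellow and green ones are look-alikes, the bottle is at (152,202), the brush at (333,152) and the sherd at (184,98). Next I fit the plates from depth.

```bash
cat >> h.py <<'E'
def plates(cam,im,d,zmin=.048):
    v,u=np.mgrid[0:384,0:512]; p=camera_params(cam)
    K=np.array(p["mtx"]);T=np.array(p["extrinsics"])
    n=cv2.undistortPoints(np.stack([u,v],-1).reshape(-1,1,2).astype(float),K,np.array([p["k1"],0,0,0,0.])).reshape(384,512,2)
    P=np.dstack([n*d[...,None],d])@T[:3,:3].T+T[:3,3]
    m=((P[...,2]>zmin)&(P[...,2]<.075)&(d>0)&(im.min(-1)>110)&(abs(P[...,0]-.59)<.2)&(abs(P[...,1]-.08)<.2)).astype(np.uint8)
    N,L,S,_=cv2.connectedComponentsWithStats(m,connectivity=4);out=[]
    for i in range(1,N):
        if S[i,4]<300: continue
        Q=P[L==i]; r=cv2.minAreaRect(Q[:,:2].astype(np.float32)*1000)
        A=np.c_[Q[:,:2]-Q[:,:2].mean(0),np.ones(len(Q))]; c=np.linalg.lstsq(A,Q[:,2],rcond=None)[0]
        out.append((r,len(Q),np.median(Q[:,2]),c[:2]))
    return out
E
python3 - <<'E'
from h import *
p=camera_params("top");print(p["k1"],np.array(p["extrinsics"]).round(3))
for c in("top","side"):
    im=cv2.imread(f"pics/{c}0.png")[:,:,::-1];d=np.load(f"pics/{c}0.npy")
    for o in plates(c,im,d): print(c,np.round(o[0][0],1),np.round(o[0][1],1),round(o[0][2],1),o[1],o[2].round(4),o[3].round(3))
E
```

```text
-0.16272050557980985 [[-0.017 -0.994  0.108  0.429]
 [-1.     0.016 -0.005  0.073]
 [ 0.003 -0.108 -0.994  1.049]
 [ 0.     0.     0.     1.   ]]
top [663.1  46.2] [85.8 84.9] 15.0 1368 0.0607 [ 0.    -0.001]
top [633.8 151.5] [85.1 85.3] 15.1 1380 0.061 [-0.002  0.   ]
top [557.5  16.9] [84.4 85.3] 15.7 1421 0.0608 [-0.006  0.003]
top [528.3 122.2] [84.5 84.2] 15.6 1420 0.0611 [-0.003  0.003]
side [632.  150.3] [85.8 87.9] 17.0 746 0.0623 [-0.004  0.003]
side [660.9  44.2] [86.  87.1] 15.2 839 0.0625 [ 0.002 -0.001]
side [526.4 121.2] [87.9 86.9] 16.0 899 0.0624 [-0.001  0.   ]
side [555.4  14.8] [87.4 85.6] 16.6 1022 0.0625 [-0.002  0.003]
```

step_arm([
  [-40,-25,0,0],
  [-40,-25,0,0],
  [-40,-25,0,0],
  [-40,-25,0,0],
  [-40,-25,0,0],
  [-40,-25,0,0],
  [-40,-25,0,0],
  [-40,-25,0,0],
], claw=0)

```text
time: 1.1
tool_pos: [0.4531, 0.2808, 0.2306]
tool_rot: [0.001, 0.171, 0.985, 0.001]
contact_force: [0.8, 0.7, 0.8]
gripper_width: -0.002
```

step_arm([
  [0,0,0,-7.2],
  [0,0,0,-7.2],
  [0,0,0,-7.2],
  [0,0,0,-7.2],
  [0,0,0,-7.2],
  [0,0,0,0],
  [0,0,0,0],
])

```text
time: 1.8
tool_pos: [0.4575, 0.2735, 0.2306]
tool_rot: [0.001, -0.146, 0.989, 0.0]
contact_force: [0.6, -0.1, 0.4]
gripper_width: -0.003
```

```bash
cat >> h.py <<'E'
from scipy.spatial.transform import Rotation as R
def go(x,y,z):
    s=state();r=R.from_quat(np.roll(s["tool_rot"],-1));M=r.as_matrix()
    print("t",round(s["time"],2),"pos",(s["tool_pos"]*1000).round(1),"tooly deg",np.degrees(np.arctan2(M[1,1],M[0,1])).round(1),"zaxis",M[:,2].round(4),"F",s["contact_force"].round(2),"g",round(s["gripper_width"],3))
    print("shift in tool mm",(M.T@(np.array([x,y,z])-s["tool_pos"]*1000)).round(1))
E
python3 -c "
from h import *
go(560.2,130.7,80)"
```

```text
t 1.8 pos [457.5 273.5 230.6] tooly deg 106.8 zaxis [ 2.5e-03  4.0e-04 -1.0e+00] F [ 0.55 -0.11  0.36] g -0.003
shift in tool mm [ -56.7 -166.3  150.8]
```

step_arm([
  [-14,-41,0,1.4],
  [-14,-41,0,0],
  [-14,-41,0,0],
  [-14,-41,0,0],
  [0,0,45,0],
  [0,0,45,0],
  [0,0,45,0],
  [0,0,0,0],
])

```text
time: 2.6
tool_pos: [0.5628, 0.126, 0.0959]
tool_rot: [0.006, -0.125, 0.992, 0.0]
contact_force: [-0.8, 0.8, -1.3]
gripper_width: 0.001
```

```bash
python3 -c "
from h import *
go(560.2,130.7,66)"
```

```text
t 2.6 pos [562.8 126.   95.9] tooly deg 104.4 zaxis [ 0.0119  0.002  -0.9999] F [-0.85  0.82 -1.28] g 0.001
shift in tool mm [ 1.7  5.2 29.9]
```

step_arm([
  [1.5,5,15,1],
  [0,0,14,0],
  [0,0,0,0],
  [0,0,0,0],
  [0,0,0,0],
])

```text
time: 3.1
tool_pos: [0.5647, 0.1324, 0.0723]
tool_rot: [0.011, -0.115, 0.993, 0.0]
contact_force: [-0.5, -0.6, 0.4]
gripper_width: -0.003
```

```bash
python3 -c "
from h import *
go(560.2,130.7,66)"
```

```text
t 3.1 pos [564.7 132.4  72.3] tooly deg 103.2 zaxis [ 0.0221  0.0031 -0.9998] F [-0.47 -0.55  0.39] g -0.003
shift in tool mm [ 4.9 -0.6  6.2]
```

step_arm([
  [4.5,0,0,-2],
  [0,0,0,0],
  [0,0,0,0],
  [0,0,0,0],
])

```text
time: 3.5
tool_pos: [0.5636, 0.1319, 0.0771]
tool_rot: [0.015, -0.132, 0.991, -0.0]
contact_force: [-0.1, -0.2, 0.3]
gripper_width: 0.0
```

```bash
python3 -c "
from h import *
go(560.2,130.7,66)"
```

```text
t 3.5 pos [563.6 131.9  77.1] tooly deg 105.2 zaxis [ 0.0305  0.004  -0.9995] F [-0.08 -0.19  0.35] g 0.0
shift in tool mm [ 3.9 -0.2 11. ]
```

```bash
python3 -c "
from h import *
s=state();print(s['joint_pos'].round(4),s['joint_vel'].round(4),s['joint_efforts'].round(2))"
```

```text
[ 1.0090e-01  6.9700e-02  1.8656e+00  1.0000e-03  1.1754e+00 -1.7355e+00] [-0.0015 -0.0049 -0.0079  0.0005 -0.0012  0.0044] [ 1.000e-02 -3.640e+01 -3.328e+01  0.000e+00 -9.000e-02 -1.000e-02]
```

step_arm([
  [0,0,0,0],
])

```text
time: 3.6
tool_pos: [0.564, 0.1319, 0.0776]
tool_rot: [0.016, -0.132, 0.991, -0.0]
contact_force: [1.2, -0.4, 0.0]
gripper_width: -0.003
```

```bash
python3 -c "
from h import *
s=state();print(s['joint_pos'].round(4),s['joint_vel'].round(4),s['joint_efforts'].round(2))
go(560.2,130.7,66)
grab_frame('top')
s=state();print(s['joint_pos'].round(4),s['joint_vel'].round(4),s['joint_efforts'].round(2))
go(560.2,130.7,66)"
```

```text
[ 1.0090e-01  6.9600e-02  1.8650e+00  1.0000e-03  1.1755e+00 -1.7351e+00] [ 0.     -0.0015 -0.0046  0.0005 -0.0007  0.0043] [ 1.000e-02 -3.641e+01 -3.331e+01  0.000e+00 -1.000e-01 -0.000e+00]
t 3.6 pos [564.  131.9  77.6] tooly deg 105.2 zaxis [ 0.0313  0.0041 -0.9995] F [ 1.17 -0.38  0.01] g -0.003
shift in tool mm [ 4.3 -0.2 11.4]
[ 1.0090e-01  6.9600e-02  1.8650e+00  1.0000e-03  1.1754e+00 -1.7352e+00] [-0.0007  0.0018  0.0025 -0.001  -0.0002 -0.0028] [ 2.000e-02 -3.616e+01 -3.299e+01  0.000e+00 -8.000e-02  0.000e+00]
t 3.65 pos [564.  131.9  77.5] tooly deg 105.2 zaxis [ 0.0313  0.0041 -0.9995] F [ 0.96 -0.25 -0.28] g -0.001
shift in tool mm [ 4.3 -0.2 11.4]
```

step_arm([
  [4,0,6,0],
  [0,0,3,0],
  [0,0,2,0],
  [0,0,1,0],
])

```text
time: 4.05
tool_pos: [0.5598, 0.1308, 0.0639]
tool_rot: [0.015, -0.132, 0.991, -0.0]
contact_force: [-0.0, -0.4, -0.6]
gripper_width: 0.004
```

```bash
python3 -c "
from h import *
go(560.2,130.7,62)"
```

```text
t 4.05 pos [559.8 130.8  63.9] tooly deg 105.1 zaxis [ 0.0303  0.004  -0.9995] F [-0.02 -0.35 -0.65] g 0.004
shift in tool mm [-0.3 -0.2  1.9]
```

step_arm([
  [0,0,1,0],
  [0,0,1,0],
  [0,0,1,0],
])

```text
time: 4.35
tool_pos: [0.5597, 0.1308, 0.0621]
tool_rot: [0.014, -0.132, 0.991, -0.0]
contact_force: [-4.9, 0.2, 7.2]
gripper_width: 0.0
```

step_arm([
  [0,0,1,0],
  [0,0,1,0],
])

```text
time: 4.55
tool_pos: [0.5597, 0.1307, 0.0621]
tool_rot: [0.013, -0.132, 0.991, -0.0]
contact_force: [-3.6, -0.2, 5.9]
gripper_width: 0.002
```

step_arm([
  [0,0,1,0],
])

```text
time: 4.65
tool_pos: [0.5597, 0.1308, 0.0621]
tool_rot: [0.013, -0.132, 0.991, -0.0]
contact_force: [-3.4, -0.1, 5.6]
gripper_width: 0.002
```

A is firm (5–7 N at z = 62.1 mm). Next is C.

step_arm([
  [0,0,-8,0],
  [0,0,-6,0],
  [-15,0,0,0],
  [-15,0,0,0],
  [-10,0,0,0],
  [0,0,0,0],
])

```text
time: 5.25
tool_pos: [0.6004, 0.1417, 0.0808]
tool_rot: [0.015, -0.132, 0.991, -0.0]
contact_force: [0.7, -0.5, -0.4]
gripper_width: 0.003
```

```bash
python3 -c "
from h import *
go(600.2,142,64)"
```

```text
t 5.25 pos [600.4 141.7  80.8] tooly deg 105.2 zaxis [ 0.0299  0.0034 -0.9995] F [ 0.7  -0.53 -0.36] g 0.003
shift in tool mm [ 0.6  0.4 16.8]
```

step_arm([
  [0,0,8,0],
  [0,0,4,0],
  [0,0,3,0],
  [0,0,1,0],
  [0,0,0.5,0],
])

```text
time: 5.75
tool_pos: [0.5991, 0.1414, 0.0622]
tool_rot: [0.014, -0.132, 0.991, -0.0]
contact_force: [-0.8, 0.3, 5.1]
gripper_width: 0.001
```

step_arm([
  [0,0,1,0],
  [0,0,1,0],
])

```text
time: 5.95
tool_pos: [0.5991, 0.1415, 0.0622]
tool_rot: [0.013, -0.132, 0.991, -0.0]
contact_force: [-2.8, -1.1, 5.6]
gripper_width: 0.001
```

step_arm([
  [0,0,1,0],
  [0,0,1,0],
])

```text
time: 6.15
tool_pos: [0.5991, 0.1414, 0.0622]
tool_rot: [0.013, -0.132, 0.991, -0.0]
contact_force: [-2.7, -0.7, 4.7]
gripper_width: -0.001
```

C is firm. Next is D.

step_arm([
  [0,0,-10,0],
  [0,0,-8,0],
  [0,-27,0,0],
  [0,-27,0,0],
  [0,-27,0,0],
  [0,-20,0,0],
  [0,-5,0,0],
  [0,0,0,0],
])

```text
time: 6.95
tool_pos: [0.6292, 0.0367, 0.0869]
tool_rot: [0.017, -0.133, 0.991, -0.001]
contact_force: [0.1, 1.1, -0.7]
gripper_width: -0.001
```

```bash
python3 -c "
from h import *
go(629.2,36.2,64)"
```

```text
t 6.95 pos [629.2  36.7  86.9] tooly deg 105.3 zaxis [ 0.0335  0.0032 -0.9994] F [ 0.09  1.12 -0.74] g -0.001
shift in tool mm [ 0.9 -0.4 22.9]
```

step_arm([
  [0.5,0,10,0],
  [0,0,6,0],
  [0,0,4,0],
  [0,0,2,0],
  [0,0,1,0],
])

```text
time: 7.45
tool_pos: [0.6285, 0.0399, 0.0621]
tool_rot: [0.016, -0.135, 0.991, -0.0]
contact_force: [-3.5, -2.7, 10.1]
gripper_width: 0.003
```

step_arm([
  [0,0,1,0],
  [0,0,1,0],
])

```text
time: 7.65
tool_pos: [0.6285, 0.0399, 0.0622]
tool_rot: [0.015, -0.136, 0.991, -0.001]
contact_force: [-3.4, -0.2, 5.6]
gripper_width: 0.003
```

step_arm([
  [0,0,1,0],
  [0,0,1,0],
])

```text
time: 7.85
tool_pos: [0.6285, 0.0399, 0.0622]
tool_rot: [0.015, -0.136, 0.991, -0.002]
contact_force: [-3.7, 0.1, 4.3]
gripper_width: -0.002
```

D is firm, which leaves B. I'll confirm it by pressing its edge.

step_arm([
  [0,0,-10,0],
  [0,0,-8,0],
  [15,-4,0,0],
  [15,0,0,0],
  [10,0,0,0],
  [0,0,0,0],
])

```text
time: 8.45
tool_pos: [0.5912, 0.0259, 0.0835]
tool_rot: [0.017, -0.137, 0.99, -0.002]
contact_force: [0.5, 0.1, -0.1]
gripper_width: 0.0
```

```bash
python3 -c "
from h import *
go(589.3,25,65)"
```

```text
t 8.45 pos [591.2  25.9  83.5] tooly deg 105.7 zaxis [ 0.0347  0.001  -0.9994] F [ 0.5   0.09 -0.14] g 0.0
shift in tool mm [ 2.7 -0.2 18.5]
```

step_arm([
  [2,0,8,0],
  [0,0,5,0],
  [0,0,3,0],
  [0,0,1,0],
  [0,0,1,0],
])

```text
time: 8.95
tool_pos: [0.5911, 0.0258, 0.0641]
tool_rot: [0.018, -0.137, 0.99, -0.002]
contact_force: [0.7, -0.3, -0.3]
gripper_width: 0.0
```

step_arm([
  [0,0,1,0],
  [0,0,1,0],
])

```text
time: 9.15
tool_pos: [0.5913, 0.0259, 0.0618]
tool_rot: [0.018, -0.137, 0.99, -0.002]
contact_force: [0.4, 0.4, 0.3]
gripper_width: 0.0
```

step_arm([
  [0,0,1,0],
])

```text
time: 9.25
tool_pos: [0.5916, 0.0259, 0.0609]
tool_rot: [0.018, -0.137, 0.99, -0.002]
contact_force: [0.0, 0.3, -0.4]
gripper_width: 0.001
```

step_arm([
  [0.5,0,1,0],
  [0,0,1,0],
])

```text
time: 9.45
tool_pos: [0.5916, 0.0258, 0.0591]
tool_rot: [0.018, -0.137, 0.99, -0.002]
contact_force: [-1.1, -0.4, 0.1]
gripper_width: -0.003
```

Run:
```python
from h import *
go(556.5,16,75)
im,d=grab_frame("side"); cv2.imwrite("pics/side1.png",cv2.resize(im[120:260,170:350,::-1],None,fx=4,fy=4))
```

```text
t 9.45 pos [591.6  25.8  59.1] tooly deg 105.8 zaxis [ 0.0371  0.0014 -0.9993] F [-1.14 -0.36  0.09] g -0.003
shift in tool mm [ 35.9   0.  -17.2]
```

View pics/side1.png

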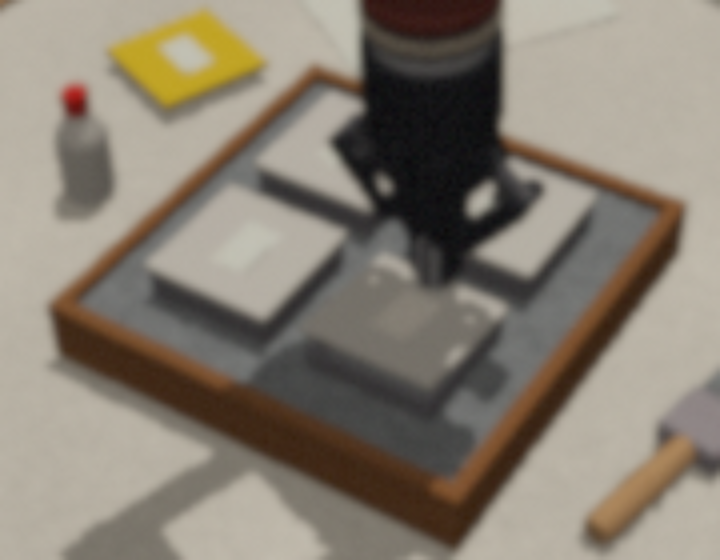

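B dips to 59.1 mm with about 0 N, so it is the loose cover; the picture shows the tips at its edge (crop 440,270). I'll lift off, letting it drop level, and try to reduce the accumulated tool tilt, since pressing tilted would load it off-centre.

step_arm([
  [0,0,-4,0],
  [0,0,-8,0],
  [0,0,-40,0],
  [0,0,-45,0],
  [0,0,-45,0],
  [0,0,0,0],
  [0,0,0,0],
])

```text
time: 10.2
tool_pos: [0.5849, 0.0255, 0.2082]
tool_rot: [0.018, -0.137, 0.99, -0.002]
contact_force: [-0.3, 0.8, -0.4]
gripper_width: -0.001
```

Run:
```python
from h import *
go(556.5,16,75)
```

```text
t 10.2 pos [584.9  25.5 208.2] tooly deg 105.8 zaxis [ 0.0352  0.0012 -0.9994] F [-0.31  0.77 -0.43] g -0.001
shift in tool mm [ 34.5  -0.3 132.1]
```

step_arm([
  [12,-5,20,0],
  [6,-3,25,0],
  [3,0,25,0],
  [0,0,25,0],
  [0,0,20,0],
  [0,0,8,0],
  [0,0,2,0],
])

```text
time: 10.9
tool_pos: [0.5693, 0.0119, 0.0768]
tool_rot: [0.017, -0.137, 0.99, -0.002]
contact_force: [-0.1, -0.1, 0.5]
gripper_width: -0.001
```

Run:
```python
from h import *
go(563,14.7,65)
im,d=grab_frame("side"); 
for o in plates("side",im,d): print(np.round(o[0][0],1),o[1],o[2].round(4),o[3].round(3))
```

```text
t 10.9 pos [569.3  11.9  76.8] tooly deg 105.8 zaxis [ 0.0337  0.0013 -0.9994] F [-0.12 -0.07  0.5 ] g -0.001
shift in tool mm [ 5.7  4.5 11.6]
[664.3  34.7] 401 0.0623 [-0.016  0.029]
[525.8 120.6] 947 0.0623 [0.    0.005]
[565.7  18.1] 508 0.0625 [-0.014  0.003]
```

step_arm([
  [5.5,4,4,0],
  [0,0,4,0],
  [0,0,2,0],
  [0,0,1,0],
  [0,0,1,0],
])

```text
time: 11.45
tool_pos: [0.5654, 0.0144, 0.0678]
tool_rot: [0.02, -0.137, 0.99, -0.002]
contact_force: [0.4, -0.9, 0.4]
gripper_width: 0.001
```

Run:
```python
from h import *
go(563,14.7,62)
```

```text
t 11.45 pos [565.4  14.4  67.8] tooly deg 105.8 zaxis [ 4.030e-02  7.000e-04 -9.992e-01] F [ 0.42 -0.89  0.4 ] g 0.001
shift in tool mm [2.5 1.  5.7]
```

step_arm([
  [2,1,3,0],
  [0,0,1.5,0],
  [0,0,1,0],
  [0,0,1,0],
])

```text
time: 11.85
tool_pos: [0.5641, 0.0147, 0.0621]
tool_rot: [0.021, -0.137, 0.99, -0.003]
contact_force: [-3.1, 1.0, 7.7]
gripper_width: -0.002
```

Run:
```python
from h import *
go(563,14.7,62)
```

```text
t 11.85 pos [564.1  14.7  62.1] tooly deg 105.8 zaxis [ 4.140e-02  5.000e-04 -9.991e-01] F [-3.06  1.02  7.68] g -0.002
shift in tool mm [1.1 0.3 0.1]
```

The middle resists 7.7 N at 62.1 mm, so the cover is on its stud. Now the firm press.

step_arm([
  [0,0,2.5,0],
  [0,0,2.5,0],
])

```text
time: 12.05
tool_pos: [0.5641, 0.0147, 0.0594]
tool_rot: [0.019, -0.138, 0.99, -0.002]
contact_force: [-5.5, 0.0, 7.6]
gripper_width: 0.003
```

step_arm([
  [0,0,2.5,0],
  [0,0,2.5,0],
])

```text
time: 12.25
tool_pos: [0.5641, 0.0147, 0.0567]
tool_rot: [0.018, -0.138, 0.99, -0.002]
contact_force: [-5.2, 1.1, 7.9]
gripper_width: -0.002
```

step_arm([
  [0,0,2.5,0],
  [0,0,3,0],
])

```text
time: 12.45
tool_pos: [0.5641, 0.0147, 0.056]
tool_rot: [0.016, -0.138, 0.99, -0.002]
contact_force: [-13.1, 0.6, 23.9]
gripper_width: 0.001
```

step_arm([
  [0,0,4,0],
  [0,0,4,0],
])

```text
time: 12.65
tool_pos: [0.5641, 0.0147, 0.056]
tool_rot: [0.013, -0.138, 0.99, -0.002]
contact_force: [-15.2, 0.5, 25.1]
gripper_width: -0.0
```

Run:
```python
from h import *
go(563,14.7,56)
for c in("side","top"):
  im,d=grab_frame(c)
  for o in plates(c,im,d): print(c,np.round(o[0][0],1),np.round(o[0][1]),o[1],o[2].round(4),o[3].round(3))
go(563,14.7,56)
im,d=grab_frame("side");cv2.imwrite("pics/side2.png",cv2.resize(im[120:260,170:350,::-1],None,fx=4,fy=4))
```

```text
t 12.65 pos [564.1  14.7  56. ] tooly deg 105.9 zaxis [ 0.0257  0.     -0.9997] F [-15.17   0.47  25.14] g -0.0
shift in tool mm [ 1.1  0.3 -0.1]
side [662.5  40. ] [89. 77.] 471 0.0623 [-0.013  0.016]
side [525.6 121.3] [88. 88.] 952 0.0623 [0.    0.006]
side [563.8  16.5] [65. 89.] 436 0.0565 [-0.012 -0.004]
top [679.3  51. ] [53. 85.] 662 0.0608 [-0.005 -0.   ]
top [633.1 150.9] [86. 86.] 1404 0.0611 [0.    0.004]
top [528.6 122.3] [86. 84.] 1348 0.0611 [0.002 0.   ]
t 12.75 pos [564.1  14.7  56. ] tooly deg 105.9 zaxis [ 0.0258  0.     -0.9997] F [-14.61   1.08  24.93] g 0.001
shift in tool mm [ 1.1  0.3 -0.1]
```

View pics/side2.png

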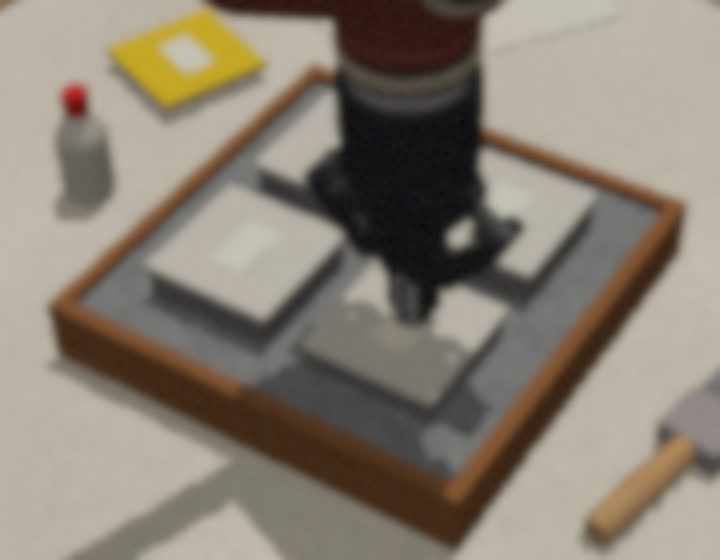

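The cover is home: TCP at 56.0 mm, plate at 56.5 mm, slopes about 0.01, with the tips on its middle (crop 410,310). I'll ease the hold to about 15 N.

step_arm([
  [0,0,2.5,0],
  [0,0,2.5,0],
  [0,0,2.5,0],
])

```text
time: 13.1
tool_pos: [0.5641, 0.0147, 0.056]
tool_rot: [0.01, -0.139, 0.99, -0.002]
contact_force: [-8.1, 0.5, 15.0]
gripper_width: 0.001
```

Run:
```python
from h import *
go(563,14.7,56)
im,d=grab_frame("side")
for o in plates("side",im,d): print(np.round(o[0][0],1),o[1],o[2].round(4),o[3].round(3))
go(563,14.7,56)
s=state()
if s["contact_force"][2]>6 and abs(s["tool_pos"][2]-.056)<.001: print(job_done())
```

```text
t 13.1 pos [564.1  14.7  56. ] tooly deg 106.0 zaxis [ 2.100e-02 -4.000e-04 -9.998e-01] F [-8.14  0.48 14.98] g 0.001
shift in tool mm [ 1.   0.3 -0. ]
[662.5  40.4] 466 0.0623 [-0.016  0.019]
[525.3 121. ] 951 0.0624 [-0.002  0.011]
[563.8  16.4] 454 0.0563 [-0.012 -0.004]
t 13.15 pos [564.1  14.7  56. ] tooly deg 106.0 zaxis [ 2.090e-02 -4.000e-04 -9.998e-01] F [-8.4   0.47 14.57] g -0.001
shift in tool mm [1.1 0.3 0. ]
the job is handed in; nothing more can be done
None
```

The loose cover is fully down on its box, and I handed the job in at 13.15 s with the fingertips still holding it at about 15 N.

- **Finding it:** I pressed near one edge of each cover. The first three stayed firm at 62 mm with about 4–10 N. The fourth, centred at about (0.556, 0.016) m, dipped to 59.1 mm with almost no force, then dropped back roughly level when released.
- **Pressing it:** On its middle it held at 62.1 mm with 7.7 N, then slid down to 56.0 mm. It was firm there at up to 25 N, slightly over the stated 12–20 N, so I eased the hold to about 15 N.
- **Last checks:** The fingertips were at 56.0 mm. The side camera put the cover at 56.3 mm, with slopes of about 0.01, the same as it read when level. The two neighbours visible in that view were still at 62 mm.

**Imperfections:**
- The tool had drifted about 0.02–0.04 rad off vertical. I set the fingertips about 8 mm off the cover's middle to compensate.
- A sideways force of about 8 N remained during the hold, but nothing slipped.
- The top camera gave no reading of the pressed cover, so its level rests on the side camera and the fingertip height.

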